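# Lay the spray bottle down on the padded rest

### The job

Lay the standing spray bottle down for a look at its base: with the fingers, tip it over the edge of the padded step at its foot, so that it ends lying flat on its broad side on the pad, pointing along the rest, with its base still at that edge. Guide it all the way down so that it lands gently, never falling freely; do not squeeze it, lift it or carry it, and leave the brown bottle, the small beaker and the felt-covered weight where they stand. Finish with the hand clear of everything.

Things in the scene. Friction and masses are not known exactly. Their poses are not given: they have to be found in the camera images.
- sprayer: spray bottle with trigger head, 264 mm tall, 0.3 to 0.5 kg, standing loose 2 to 8 mm from the rest's edge. Origin: centre of the underside; z up; x through the thin direction, pointing to the rest: tip it towards its +x. Body 53 mm thick (x), y -58 to +39 mm, up to z = 172 mm; centre of mass near z = 115 mm: past 10 to 16 degrees of tilt it goes over by itself unless held back from the front
- sprayer_top (a point): centre of the top of the spray bottle's head, 264 mm above the underside. The head is 31 mm thick along x (-15 to +16), y -28 to +46 mm, z 208 to 264 mm; nozzle to y = +60 mm; the neck below is 43 mm thick. Open fingers fit loosely before and behind the head; far over it slips off an upright finger, so lean the hand until a fingertip reaches under the head
- rest: padded rest, fixed: plywood board 32 mm thick, 230 x 170 mm; on its far 145 mm (along x) a beech step with a dark non-slip rubber pad on top, 54 mm above the table, battens 8 mm higher along both sides, 150 mm apart. The bottle stands on the bare board, 32 mm above the table. Origin: under the middle of the pad, at table height; +x is the way the bottle is laid; the lying bottle's head sticks out past the +x end
- stop_edge (a point): middle of the step's upper -x edge, 54 mm above the table and 22 mm above the board (axes as the rest's): the stop at the bottle's foot, over which it tips. With the bottle laid down its base hangs out some 20 to 45 mm past this edge, and the head's lower face is 65 mm above the table: room for a finger under it
- solvent_bottle: bystander: brown bottle with black cap, 52 mm across, 106 mm tall, loose; origin at the centre of its underside
- small_beaker: bystander: small clear beaker, 55 mm across, 68 mm tall, loose; origin at the centre of its underside; it may have changed places with the brown bottle
- felt_weight: bystander: dark green felt-covered weight, 34 x 56 x 23 mm, loose; origin at the centre of its underside

How it is judged:
At the end, for the whole second after the job is handed in: the spray bottle lies still on the pad on the broad side that faced the rest: axis within 7 degrees of level and 17 degrees of the rest's x axis, head at the +x end, base between 60 mm outside and 10 mm inside the stop edge, within 50 mm of the edge's middle, weight on the rest (angle between sprayer's own z axis and vertical between 1.45 and 1.69 rad and angle between the z axis of sprayer and the x axis of rest, either way round below 0.3 rad and x of sprayer_top in the frame of rest above 0.08 m and angle between sprayer's own x axis and vertical above 2.8 rad and x of sprayer in the frame of stop_edge between -0.06 and 0.01 m and y of sprayer in the frame of stop_edge between -0.05 and 0.05 m and contact force between sprayer and rest above 1 N and linear speed of sprayer below 0.02 m/s and angular speed of sprayer below 0.1 rad/s); the robot touches nothing.
It fails at once if the spray bottle falls instead of being guided down: it turns faster than 2.5 rad/s (angular speed of sprayer above 2.5 rad/s).
It fails at once if the spray bottle is lifted: its underside's centre is over 65 mm above the table while tilted less than 0.5 rad, or over 120 mm at all ((angle between sprayer's own z axis and vertical below 0.5 rad and height (world z) of sprayer above 0.065 m) or height (world z) of sprayer above 0.12 m).
It fails at once if the spray bottle is carried or shoved away: its base moves over 120 mm (distance of sprayer from where it was at the start of the episode above 0.12 m).
It fails at once if the spray bottle is squeezed or pressed with more than 32 N (contact force between the fingers and sprayer above 32 N).
It fails at once if the brown bottle, the small beaker or the felt-covered weight is moved more than 20 mm or tilted (distance of any of solvent_bottle, small_beaker, felt_weight from where it was at the start of the episode above 0.02 m or angle between any of solvent_bottle, small_beaker, felt_weight's own z axis and vertical above 0.3 rad).
It also fails if it takes over 58 s, if anything falls off the work surface, if the arm or the gripper's body presses on something with over 40 N, if the wrist force passes 120 N, or if a joint passes its speed limit or range.

### The arm

A 6-joint arm with a two-finger parallel gripper is mounted at the origin on a cart in front of the work surface, level with it; the furniture and walls round the work are solid. World frame = base frame: x ahead of the robot, y to its left, z up, the work surface at z = 0. Lengths are in m, angles in rad, forces in N, time in s.
With the tool pointing down it reaches from about 0.275 to 0.85 m from the base axis. Payload 5.2 kg.
Tool frame: the origin (TCP) lies between the finger pads; the fingertips stand 11 mm ahead of it and the grasp point (between the pads) lies 8 mm behind it; z points along the fingers, y is the line along which they close (so a half turn about z gives the same grasp; the last joint's range is limited). The gripper opens to 85 mm and grips with 20 to 120 N. Pads are 22 mm wide; open, the fingers measure 114 mm over their backs; the gripper's body (76 mm by 85 mm) begins 54 mm behind the grasp point. The pads swing forward as they close: fully open they stand 13 mm farther back than shut.
Start: joints at [-1.433, 0.259, 1.535, -0, 1.348, -0.203], TCP at [0.184, -0.518, 0.242] pointing down, gripper open.
Joint ranges: [-3.14, 3.14], [-0.91, 2.08], [0.19, 2.58], [-1.22, 4.36], [0.22, 2.71], [-3.12, 3.12]. Speed limits (rad/s): [2.57, 2.57, 3.14, 3.14, 3.14, 3.14].

### API

Orientations are given as a unit quaternion [x, y, z, w].
In Python, from cell import ctrl gives the robot as it stands.
- The arm moves only by the tool play_rows, never from a script. Its argument "moves" is one flat list of numbers, 4 for each row, row after row: the shift along the tool's x, y, z in m, then the turn about the tool's z in degrees. In form: [dx, dy, dz, twist, dx, dy, dz, twist, ...]. A call has 1 to 8 rows; each row shifts and turns the commanded pose from where the row before left it, along the tool's axes as they then stand; what a row does not reach is not made up. A row lasts 1/8 s, in which the tool goes at most 62.5 mm and 10.7 degrees, less where a joint would pass 70% of its speed; a pose out of reach is approached as far as the arm can. A call with a gripper value outside its range is refused whole. "claw" is the opening, from -1 (shut) to 1 (fully open), so that 0 is half open, set as the call begins (left out, the last holds). The fingers move at their own pace and stop on an object; "force" is the grip in N (left out, the last holds). Time passes only in rows, so rows that do not move let the fingers close. It gives the time, the measured TCP pose, the force, the opening and the grip force at its end, in the units of the state.
- ctrl.get_obs(): the state, without advancing time (a new reading comes with each control period).
- ctrl.snapshot(name): name is "side" or "top"; returns the picture (400x640x3 uint8, red, green, blue); there is no depth.
- ctrl.calibration(name): a dict with "fx", "fy", "cx", "cy" (pixels), "dist_coeffs" ([k1, k2, p1, p2, k3] as OpenCV has them; the pictures are not rectified), "extrinsics" (4x4, takes a point from camera to world coordinates). Camera axes: x right, y up, looking along -z (the intrinsics and any distortion apply to the point x, -y, -z); pixel columns grow to the right and rows downward; lengths in m; the calibration is good to about 2 mm. A picture is of the moment at which its call begins. calibration takes no time and is no camera call.
- ctrl.finish_job(): hands the job in; it is judged then, once.
The state is a dict: "time_s": time; "joint_pos": joint angles; "joint_vel": joint speeds; "tau": joint torques, N m; "position": TCP position; "eef_rot": TCP orientation; "contact_force": force on the tool from outside, world axes, zero at the start; "torque": the same for the moment, N m; "opening": finger opening in m; "grip_force": force on a finger pad.
Only numpy, scipy, OpenCV 4.12 (cv2) and the standard library are available. Lean on these libraries where they do the work, as an engineer would, in place of code of your own. Each camera call takes 0.05 s, during which the arm holds its last target. There are 200 camera calls.

## Working session

There is one attempt and no reset: what is moved stays moved. The work goes in short steps, Python scripts to look and compute and a tool call to move; the robot and the scene stay as the last step left them, time stands still between calls to the robot, and variables do not carry over. Pictures are saved under pics/ and viewed, at most 10 in all, crops included, and the job is handed in when it is done.

Besides the shell and the picture viewer there is one more tool, called after "Call:" as name(argument=value, ...), one argument or row to a line, values as JSON. play_rows: Moves the arm, as the interface text tells. Its arguments: {"type":"object","properties":{"moves":{"type":"array","items":{"type":"number"}},"claw":{"type":"number"},"force":{"type":"number"}},"required":["moves"]}

```bash
mkdir -p pics; ls; python3 - <<'E'
from cell import ctrl
import cv2, numpy as np
np.set_printoptions(precision=4,suppress=True)
for n in ("side","top"):
    im=ctrl.snapshot(n); cv2.imwrite(f"pics/{n}0.png",im[:,:,::-1]); c=ctrl.calibration(n)
    print(n,[c[k] for k in("fx","fy","cx","cy","dist_coeffs")]);print(np.array(c["extrinsics"]))
print(ctrl.get_obs())
E
```

```text
pics
side [361.1882609551432, 361.1882609551432, 313.23934580709044, 195.1970897983758, array([-0.0335,  0.    ,  0.    ,  0.    ,  0.    ])]
[[-0.9182  0.1974 -0.3434  0.2334]
 [-0.3961 -0.4686  0.7897  1.0001]
 [-0.005   0.8611  0.5085  0.5986]
 [ 0.      0.      0.      1.    ]]
top [497.8901102388932, 497.8901102388932, 320.2655953453866, 190.155802627511, array([-0.0716,  0.    ,  0.    ,  0.    ,  0.    ])]
[[-0.0288  0.9975 -0.0646  0.4478]
 [-0.9995 -0.0294 -0.0078  0.334 ]
 [-0.0096  0.0643  0.9979  1.1793]
 [ 0.      0.      0.      1.    ]]
{'time_s': 0.1, 'joint_pos': array([-1.4328,  0.2593,  1.5359,  0.    ,  1.348 , -0.2028]), 'joint_vel': array([ 0.0011, -0.0009, -0.0019, -0.0009,  0.0005, -0.003 ]), 'tau': array([  0.0036, -44.6974, -29.1247,   0.    ,   0.0063,  -0.    ]), 'position': array([ 0.1838, -0.5179,  0.2415]), 'eef_rot': array([ 0.9855,  0.1696,  0.    , -0.0008]), 'contact_force': array([-0.9473, -0.6019, -0.1594]), 'torque': array([-0.071 , -0.0128,  0.0186]), 'grip_force': 0.0, 'opening': 0.08507779115002505}
```

View pics/side0.png

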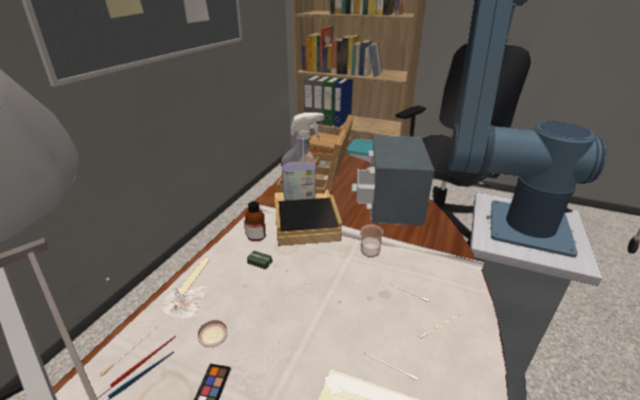

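View pics/top0.png

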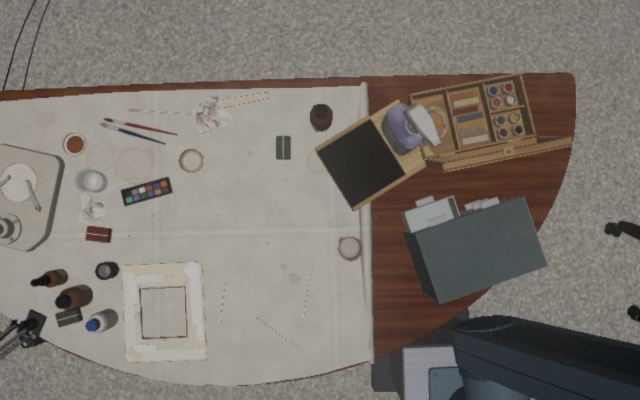

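```bash
cat > h.py <<'E'
from cell import ctrl
import cv2, numpy as np
np.set_printoptions(precision=4,suppress=True)
F=np.diag([1.,-1,-1])
def K(c): return np.array([[c["fx"],0,c["cx"]],[0,c["fy"],c["cy"]],[0,0,1]])
def ray(n,uv):
    c=ctrl.calibration(n);E=np.array(c["extrinsics"])
    p=cv2.undistortPoints(np.array(uv,float).reshape(-1,1,2),K(c),np.array(c["dist_coeffs"]))[:,0]
    d=np.c_[p,np.ones(len(p))]@F@E[:3,:3].T
    return E[:3,3],d
def onz(n,uv,z):
    o,d=ray(n,uv); return o+d*((z-o[2])/d[:,2])[:,None]
def px(n,P):
    c=ctrl.calibration(n);E=np.array(c["extrinsics"])
    q=(np.array(P,float).reshape(-1,3)-E[:3,3])@E[:3,:3]@F
    return cv2.projectPoints(q,np.zeros(3),np.zeros(3),K(c),np.array(c["dist_coeffs"]))[0][:,0]
def tri(uv1,uv2):
    o1,d1=ray("side",[uv1]);o2,d2=ray("top",[uv2]);d1=d1[0];d2=d2[0]
    s=np.linalg.lstsq(np.c_[d1,-d2],o2-o1,rcond=None)[0]
    a=o1+s[0]*d1;b=o2+s[1]*d2
    return (a+b)/2,np.linalg.norm(a-b)
E
python3 - <<'E'
from h import *
t=cv2.imread("pics/top0.png");s=cv2.imread("pics/side0.png")
m=(t.max(2)<60).astype(np.uint8);m[:, :300]=0;m[:,430:]=0;m[:100]=0;m[220:]=0
m=cv2.morphologyEx(m,cv2.MORPH_OPEN,np.ones((5,5)))
cs,_=cv2.findContours(m,0,2);c=max(cs,key=cv2.contourArea)
print(cv2.contourArea(c)); 
r=cv2.minAreaRect(c);b=cv2.boxPoints(r);P=onz("top",b,.054);print(b,P,np.linalg.norm(P-np.roll(P,1,0),axis=1))
a=cv2.resize(t[60:220,300:460],(600,600),interpolation=cv2.INTER_CUBIC)
cv2.imwrite("pics/topc.png",a)
cv2.imwrite("pics/sidec.png",cv2.resize(s[100:280,230:410],(600,600),interpolation=cv2.INTER_CUBIC))
cv2.imwrite("pics/both.png",np.hstack([cv2.resize(a,(400,400)),cv2.resize(s[100:280,230:410],(400,400),interpolation=cv2.INTER_CUBIC)]))
E
```

```text
3875.5
[[317.1573 151.6517]
 [369.9214 118.6742]
 [404.3034 173.6854]
 [351.5394 206.6629]] [[0.6086 0.3473 0.054 ]
 [0.6811 0.2244 0.054 ]
 [0.5524 0.1509 0.054 ]
 [0.4811 0.2732 0.054 ]] [0.1475 0.1427 0.1482 0.1415]
```

View pics/topc.png

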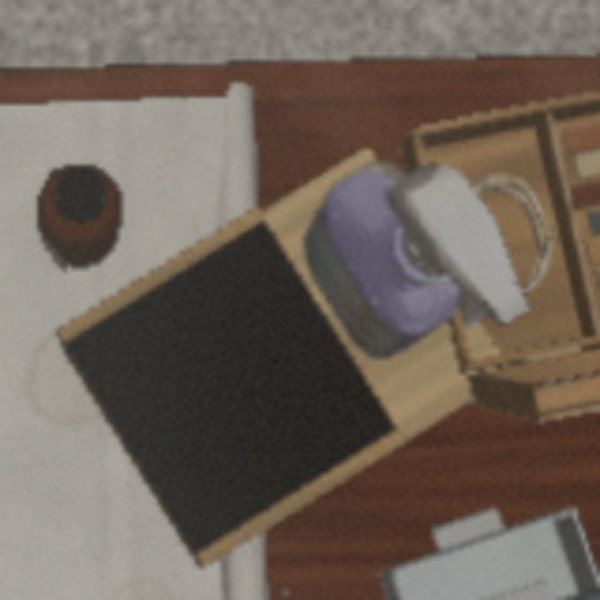

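View pics/sidec.png

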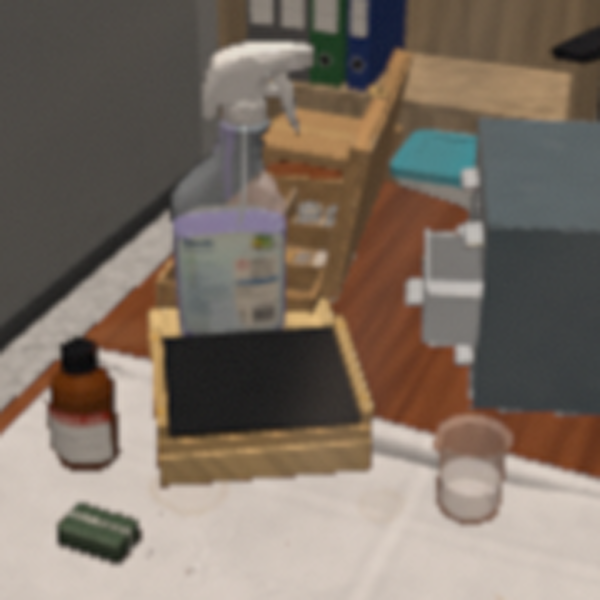

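```bash
python3 - <<'E'
from h import *
a=3.75;q=180/600
S=lambda u,v:(230+u*.3,100+v*.3)
T=lambda u,v:(300+u*160/600,60+v*160/600)
print("grey box corner",tri((372,140),(404,237)))
print("cable/other", tri((430,139),(526,197)))
print("head nozzle tip",tri(S(312,52),T(515,312)))
print("paintbox lid top?",tri(S(402,55),(572,140)))
P=onz("top",[T(430,170),T(515,312),T(465,245)],.296);print(P)
print("solv",onz("top",[T(80,190)],.106),"felt",onz("top",[(283,147)],.023),"beaker",onz("top",[(348,242)],.068))
E=np.array([.617,.188,.054]);x=np.array([-.508,.861,0]);
print(px("top",[E]),px("side",[E]))
print(ctrl.calibration("top")["extrinsics"][:3,3])
E
```

```text
grey box corner (array([0.4225, 0.1929, 0.2706]), np.float64(0.012053682861253618))
cable/other (array([ 0.4012, -0.0769,  0.1891]), np.float64(0.16977847981613345))
head nozzle tip (array([0.5827, 0.1271, 0.2911]), np.float64(0.0023373710900119558))
paintbox lid top? (array([ 0.5984, -0.17  ,  0.1961]), np.float64(0.000776331479857476))
[[0.6531 0.1663 0.296 ]
 [0.5831 0.1286 0.296 ]
 [0.6161 0.1512 0.296 ]]
solv [[0.6912 0.335  0.106 ]] felt [[0.6265 0.4274 0.023 ]] beaker [[0.4024 0.2843 0.068 ]]
[[386.9095 145.9597]] [[303.6589 199.5623]]
[0.4478 0.334  1.1793]
```

Call:
play_rows(
  moves=[0.05, 0, -0.05, 0, 0.055, 0, -0.05, 0, 0, 0, -0.06, 0, 0, 0, -0.06, 0, 0, 0, -0.06, 0, 0, 0, -0.06, 0],
)

```text
time_s: 0.85
position: [0.269, -0.4876, 0.5703]
eef_rot: [0.985, 0.17, -0.0, -0.0]
contact_force: [0.8, -1.6, -0.0]
opening: 0.0857
grip_force: 0.0
```

Call:
play_rows(
  moves=[0, 0, -0.06, 0, 0, 0, -0.06, 0, 0, 0, -0.06, 0, 0, 0, -0.06, 0, 0, 0, -0.06, 0],
)

```text
time_s: 1.48
position: [0.2275, -0.4129, 0.7289]
eef_rot: [0.985, 0.169, 0.013, 0.038]
contact_force: [-0.3, -0.6, 0.4]
opening: 0.0855
grip_force: 0.0
```

Call:
play_rows(
  moves=[0.012, 0.06, 0, 0, 0.012, 0.06, 0, 0, 0.012, 0.06, 0, 0, 0.012, 0.06, 0, 0],
)

```text
time_s: 1.98
position: [0.3163, -0.5578, 0.6418]
eef_rot: [0.982, 0.169, 0.027, 0.077]
contact_force: [-0.9, -0.3, 0.3]
opening: 0.0853
grip_force: 0.0
```

Call:
play_rows(
  moves=[0.005, 0.025, -0.055, 0, 0.005, 0.025, -0.055, 0, 0.005, 0.025, -0.055, 0, 0.005, 0.025, -0.055, 0, 0.005, 0.025, -0.055, 0, 0.005, 0.025, -0.055, 0, 0.005, 0.025, -0.055, 0, 0.005, 0.025, -0.055, 0],
)

```text
time_s: 2.98
position: [0.262, -0.4539, 0.7896]
eef_rot: [0.963, 0.166, 0.072, 0.202]
contact_force: [-0.1, -0.2, -0.2]
opening: 0.0855
grip_force: 0.0
```

Call:
play_rows(
  moves=[0.008, 0.035, -0.05, 0, 0.008, 0.035, -0.05, 0, 0.008, 0.035, -0.05, 0, 0.008, 0.035, -0.05, 0, 0.008, 0.035, -0.05, 0],
)

```text
time_s: 3.6
position: [0.245, -0.4097, 0.8576]
eef_rot: [0.939, 0.162, 0.103, 0.284]
contact_force: [-0.6, -0.5, -0.3]
opening: 0.0854
grip_force: 0.0
```

```bash
cat >> h.py <<'E'
from scipy.spatial.transform import Rotation as R
Ed=np.array([.617,.188,.054]);ex=np.array([-.508,.861,0]);ex/=np.linalg.norm(ex);ey=np.array([-ex[1],ex[0],0])
W=np.stack([ex,ey,[0,0,1]],1)   # columns: rest axes in world
def st():
    o=ctrl.get_obs();r=R.from_quat(o["eef_rot"]).as_matrix();p=W.T@(o["position"]-Ed)
    print("t",round(o["time_s"],2),"rest p",p,"\ntool in rest\n",W.T@r,"lean",np.degrees(np.arccos(-r[2,2])),"q",o["joint_pos"],"F",W.T@o["contact_force"])
    return o,r
E
python3 -c "
from h import *
st()"
```

```text
t 3.6 rest p [-0.3258  0.6242  0.8036] 
tool in rest
 [[-0.1579 -0.8019 -0.5762]
 [-0.9822  0.1875  0.0082]
 [ 0.1014  0.5673 -0.8172]] lean 35.19085821554679 q [-1.4251  0.1269  0.1879  0.2685  2.2279  0.0339] F [-0.1037  0.7836 -0.2576]
```

```bash
cat >> h.py <<'E'
def to(P,tw=0):
    o,r=st(); r=r@R.from_euler('z',tw,degrees=True).as_matrix()
    d=r.T@W@(np.array(P)-W.T@(o["position"]-Ed)); print("tool delta",d, "n", np.linalg.norm(d)/.06)
E
python3 -c "
from h import *
to([-.024,0,.36],-11.1)"
```

```text
t 3.6 rest p [-0.3258  0.6242  0.8036] 
tool in rest
 [[-0.1579 -0.8019 -0.5762]
 [-0.9822  0.1875  0.0082]
 [ 0.1014  0.5673 -0.8172]] lean 35.19085821554679 q [-1.4251  0.1269  0.1879  0.2685  2.2279  0.0339] F [-0.1037  0.7836 -0.2576]
tool delta [ 0.6283 -0.4991  0.1835] n 13.717838376697998
```

Call:
play_rows(
  moves=[0, 0, 0, -5.5, 0, 0, 0, -5.6],
)

```text
time_s: 3.85
position: [0.2448, -0.4094, 0.8578]
eef_rot: [0.919, 0.253, 0.074, 0.293]
contact_force: [-0.4, -0.1, -0.3]
opening: 0.0855
grip_force: 0.0
```

Call:
play_rows(
  moves=[0.04, -0.03, 0.01, 0, 0.04, -0.03, 0.01, 0, 0.04, -0.03, 0.01, 0, 0.04, -0.03, 0.01, 0, 0.04, -0.03, 0.01, 0, 0.04, -0.03, 0.01, 0, 0.04, -0.03, 0.01, 0, 0.04, -0.03, 0.01, 0],
)

```text
time_s: 4.85
position: [0.4429, -0.1177, 0.6499]
eef_rot: [0.919, 0.252, 0.076, 0.292]
contact_force: [1.3, -0.5, 0.1]
opening: 0.0849
grip_force: 0.0
```

```bash
python3 -c "
from h import *
to([-.024,0,.36])"
```

```text
t 4.85 rest p [-0.1748  0.3053  0.5959] 
tool in rest
 [[-0.0002 -0.8181 -0.5751]
 [-1.     -0.0044  0.0067]
 [-0.008   0.5751 -0.8181]] lean 35.10927244401897 q [-0.1694 -0.1142  1.1177 -0.4635  1.7017  0.7011] F [-1.1074 -0.876   0.0594]
tool delta [ 0.3071 -0.2577  0.1042] n 6.904136023833598
```

Call:
play_rows(
  moves=[0.04, -0.034, 0.014, 0, 0.04, -0.034, 0.014, 0, 0.04, -0.034, 0.014, 0, 0.04, -0.034, 0.014, 0, 0.04, -0.034, 0.014, 0, 0.04, -0.034, 0.014, 0, 0.04, -0.034, 0.014, 0, 0.025, -0.02, 0.007, 0],
)

```text
time_s: 5.85
position: [0.6275, 0.1658, 0.4102]
eef_rot: [0.92, 0.253, 0.073, 0.291]
contact_force: [-0.4, -0.8, 0.4]
opening: 0.0853
grip_force: 0.0
```

```bash
python3 -c "
from h import *
to([-.024,0,.21])
T=ctrl.snapshot('top')[:,:,::-1];S=ctrl.snapshot('side')[:,:,::-1]
f=lambda a:cv2.resize(a,(400,500),interpolation=cv2.INTER_CUBIC)
cv2.imwrite('pics/b1.png',np.hstack([f(T[40:240,300:460]),f(S[50:250,250:410])]))"
```

```text
t 5.85 rest p [-0.0244  0.0022  0.3562] 
tool in rest
 [[-0.0002 -0.8198 -0.5726]
 [-0.9999 -0.0069  0.0102]
 [-0.0123  0.5726 -0.8198]] lean 34.93852652162567 q [ 0.3884  0.3626  1.1371 -0.6043  1.5567  1.4047] F [-0.5171  0.7792  0.4428]
tool delta [ 0.004  -0.084   0.1196] n 2.436472467206455
```

View pics/b1.png

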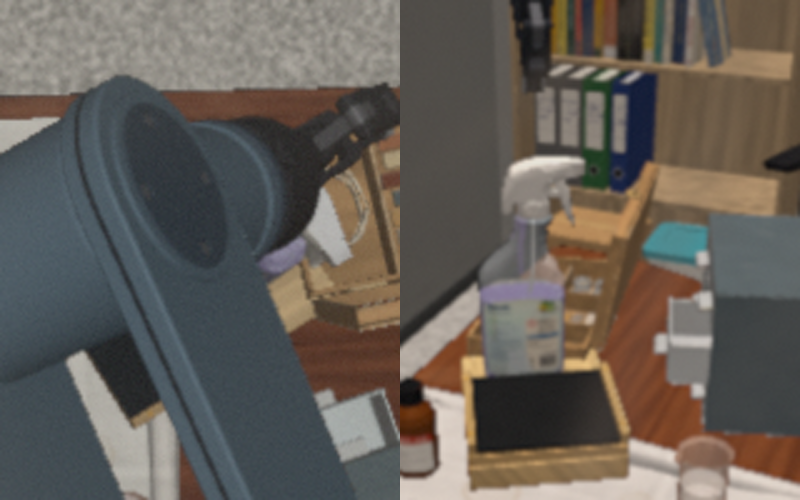

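Call:
play_rows(
  moves=[0, -0.011, 0.026, 0, 0.001, -0.016, 0.024, 0, 0.001, -0.016, 0.024, 0, 0.001, -0.016, 0.024, 0, 0.001, -0.016, 0.024, 0, 0, 0, 0, 0],
)

```text
time_s: 6.7
position: [0.6325, 0.157, 0.2686]
eef_rot: [0.92, 0.252, 0.073, 0.292]
contact_force: [0.1, -0.1, -0.0]
opening: 0.0852
grip_force: 0.0
```

```bash
python3 -c "
from h import *
to([-.030,0,.21])
T=ctrl.snapshot('top')[:,:,::-1];S=ctrl.snapshot('side')[:,:,::-1]
f=lambda a:cv2.resize(a,(400,500),interpolation=cv2.INTER_CUBIC)
cv2.imwrite('pics/b2.png',np.hstack([f(T[60:160,380:460]),f(S[80:180,260:340])]))"
```

```text
t 6.7 rest p [-0.0346  0.0024  0.2146] 
tool in rest
 [[-0.0021 -0.8193 -0.5733]
 [-0.9999 -0.0061  0.0123]
 [-0.0135  0.5733 -0.8192]] lean 34.99104879122982 q [ 0.3727  0.423   1.3865 -0.631   1.2964  1.5735] F [-0.1677 -0.0748 -0.0407]
tool delta [ 0.0025 -0.0064  0.0011] n 0.1162184723817066
```

View pics/b2.png

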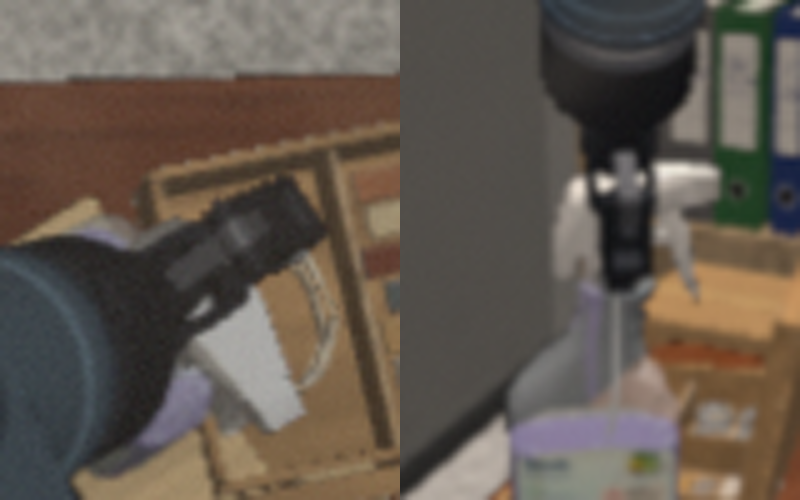

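```bash
python3 -c "
from h import *
o,r=st()
p=W.T@(o['position']-Ed); t=W.T@r
for n,uv in (('side',(305.6,137.5)),('top',(438,105)),('top',(443,107)),('top',(440.5,96))):
    c,d=ray(n,[uv]);c=W.T@(c-Ed);d=W.T@d[0]
    s=(p[1]-c[1])/d[1] if n=='side' else None
    if s: q=c+s*d
    else:
        # intersect with plane a=+.057 (finger back)
        s=(.057-(c-p)@t[:,1])/(d@t[:,1]); q=c+s*d
    print(n,q,'tool',t.T@(q-p))
"
```

```text
t 6.8 rest p [-0.0349  0.0007  0.218 ] 
tool in rest
 [[-0.0015 -0.8182 -0.5749]
 [-1.     -0.0034  0.0073]
 [-0.0079  0.5749 -0.8182]] lean 35.09475342168263 q [ 0.3731  0.421   1.3821 -0.6319  1.297   1.5732] F [-0.0892 -0.3178  0.027 ]
side [0.0784 0.0007 0.2221] tool [-0.0002 -0.0903 -0.0684]
top [-0.0609  0.0049  0.2802] tool [-0.0046  0.057  -0.0359]
top [-0.0711  0.0114  0.2657] tool [-0.011   0.057  -0.0181]
top [-0.0848 -0.0092  0.246 ] tool [0.0098 0.057  0.0058]
```

Call:
play_rows(
  moves=[0, -0.0082, -0.0057, 0, 0, -0.0082, -0.0057, 0, 0, -0.0082, -0.0057, 0, 0, -0.0082, -0.0057, 0, 0, -0.0066, -0.0046, 0],
)

```text
time_s: 7.42
position: [0.6089, 0.2004, 0.27]
eef_rot: [0.92, 0.253, 0.075, 0.292]
contact_force: [0.3, 0.2, 0.2]
opening: 0.0854
grip_force: 0.0
```

```bash
cat >> h.py <<'E'
def pic(nm):
    T=ctrl.snapshot('top')[:,:,::-1];S=ctrl.snapshot('side')[:,:,::-1]
    f=lambda a:cv2.resize(a,(400,500),interpolation=cv2.INTER_CUBIC)
    cv2.imwrite(f'pics/{nm}.png',np.hstack([f(T[60:220,300:428]),f(S[90:250,240:368])]))
E
python3 -c "
from h import *
st();pic('b3')"
```

```text
t 7.42 rest p [0.0148 0.0007 0.216 ] 
tool in rest
 [[-0.0001 -0.8186 -0.5744]
 [-1.     -0.0055  0.0081]
 [-0.0098  0.5744 -0.8185]] lean 35.06250143924087 q [ 0.4524  0.4278  1.3762 -0.6292  1.3425  1.6358] F [ 0.043  -0.3344  0.1837]
```

View pics/b3.png

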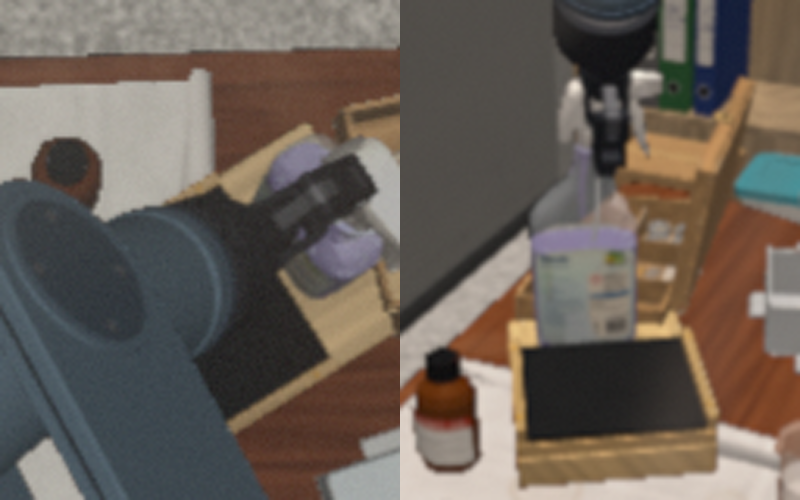

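Call:
play_rows(
  moves=[0, 0.0034, -0.0049, 0, 0, 0.015, 0.0105, 0, 0, 0.015, 0.0105, 0, 0, 0.015, 0.0106, 0, 0, -0.007, 0.006, 0, 0, -0.007, 0.006, 0, 0, -0.0066, 0.0053, 0, 0, 0, 0, 0],
)

```text
time_s: 8.52
position: [0.6328, 0.1586, 0.2487]
eef_rot: [0.919, 0.253, 0.074, 0.292]
contact_force: [0.2, -0.7, 0.2]
opening: 0.0856
grip_force: 0.0
```

```bash
python3 -c "
from h import *
to([-.033,0,.196])"
```

```text
t 8.53 rest p [-0.0333  0.0013  0.1947] 
tool in rest
 [[ 0.0003 -0.8188 -0.5741]
 [-0.9999 -0.0071  0.0096]
 [-0.0119  0.574  -0.8188]] lean 35.03929794408905 q [ 0.3752  0.4381  1.4136 -0.6395  1.2612  1.601 ] F [-0.7283  0.2204  0.2061]
tool delta [ 0.0013  0.0005 -0.0013] n 0.030818973769609594
```

```bash
cat >> h.py <<'E'
def meas(nm):
    S=ctrl.snapshot('side');T=ctrl.snapshot('top')
    cv2.imwrite(f'pics/{nm}s.png',S[:,:,::-1]);cv2.imwrite(f'pics/{nm}t.png',T[:,:,::-1])
    i=S.astype(int)
    m=((i.min(2)>120)&(i.max(2)-i.min(2)<30)); m[:105]=0;m[235:]=0;m[:,:265]=0;m[:,345:]=0
    y,x=np.nonzero(m); print("white",len(x),x.min(),x.max(),y.min(),y.max(),"med",np.median(x),np.median(y))
    h=cv2.cvtColor(S,cv2.COLOR_RGB2HSV); v=(h[...,0]>115)&(h[...,0]<150)&(h[...,1]>35)&(h[...,2]>90); v[:100]=0; v[300:]=0;v[:,:250]=0;v[:,350:]=0
    y,x=np.nonzero(v); print("violet",len(x),x.min(),x.max(),y.min(),y.max(),np.median(x),np.median(y))
E
python3 -c "
from h import *
meas('m0')"
```

```text
white 1151 265 344 105 234 med 291.0 175.0
violet 165 282 314 139 170 297.0 166.0
```

Call:
play_rows(
  moves=[0, -0.0066, -0.0046, 0, 0, -0.0066, -0.0046, 0, 0, -0.0066, -0.0046, 0, 0, -0.0066, -0.0046, 0],
)

```text
time_s: 9.12
position: [0.6169, 0.1865, 0.25]
eef_rot: [0.92, 0.252, 0.075, 0.292]
contact_force: [1.2, -0.3, -0.3]
opening: 0.0853
grip_force: 0.2
```

```bash
python3 -c "
from h import *
st();meas('m1')"
```

```text
t 9.12 rest p [-0.0012  0.0009  0.196 ] 
tool in rest
 [[-0.0004 -0.8186 -0.5744]
 [-1.     -0.0051  0.008 ]
 [-0.0095  0.5744 -0.8186]] lean 35.059752937357366 q [ 0.4266  0.4394  1.4084 -0.6371  1.2924  1.6421] F [-0.8693 -0.8935 -0.2762]
white 810 265 344 105 234 med 274.0 178.0
violet 253 282 315 143 173 298.0 168.0
```

Call:
play_rows(
  moves=[0, -0.0066, -0.0046, 0, 0, -0.0066, -0.0046, 0, 0, -0.0066, -0.0046, 0],
)

```text
time_s: 9.6
position: [0.6047, 0.207, 0.2498]
eef_rot: [0.92, 0.252, 0.075, 0.292]
contact_force: [-0.6, 0.6, 0.3]
opening: 0.0855
grip_force: 0.0
```

```bash
python3 -c "
from h import *
st();meas('m2')"
```

```text
t 9.6 rest p [0.0227 0.001  0.1958] 
tool in rest
 [[-0.0008 -0.8186 -0.5743]
 [-1.     -0.005   0.0085]
 [-0.0098  0.5743 -0.8186]] lean 35.05701120392108 q [ 0.4649  0.4435  1.4026 -0.6344  1.3161  1.6719] F [0.8703 0.2334 0.3097]
white 763 265 344 105 234 med 274.0 179.0
violet 296 282 315 146 175 298.0 170.0
```

Call:
play_rows(
  moves=[0, 0.006, 0, 0, 0, 0.006, 0, 0, 0, 0, 0, 0, 0, 0, 0, 0],
  claw=0.4,
  force=20,
)

```text
time_s: 10.2
position: [0.6101, 0.1978, 0.2568]
eef_rot: [0.92, 0.252, 0.075, 0.292]
contact_force: [0.3, -0.5, -0.0]
opening: 0.0595
grip_force: 0.0
```

```bash
python3 -c "
from h import *
st();meas('m3')"
```

```text
t 10.2 rest p [0.0119 0.001  0.2028] 
tool in rest
 [[-0.0014 -0.8186 -0.5744]
 [-1.     -0.0044  0.0086]
 [-0.0095  0.5744 -0.8185]] lean 35.06052718373433 q [ 0.4478  0.4364  1.3959 -0.6334  1.3175  1.6504] F [-0.6398 -0.0174 -0.0355]
white 769 265 344 105 234 med 274.0 179.0
violet 302 282 315 165 175 298.0 170.0
```

```bash
cat >> h.py <<'E'
ty=np.array([-.8187,.5742]);tz=np.array([-.5742,-.8187])
def Pth(deg,g,d,L=.24):
    t=np.radians(deg);C=np.array([L*np.sin(t)-.0105*np.cos(t),L*np.cos(t)+.0105*np.sin(t)])
    return C+g*ty+d*tz
def sched(ths,g,ds,L=.24,P0=None):
    if P0 is None: P0=(W.T@(ctrl.get_obs()["position"]-Ed))[[0,2]]
    p=np.array(P0)
    for t,d in zip(ths,ds):
        q=Pth(t,g,d,L);e=q-p;print(t,"P",q,"dy %.4f dz %.4f"%(e@ty,e@tz));p=q
E
python3 -c "
from h import *
sched([20,22.5,25,27.5,30,32.5,35,37.5,40,42.5,45],.02975,[.045,.044,.043,.042,.041,.040,.039,.038,.037,.036,.035])"
```

```text
20 P [0.022  0.2094] dy -0.0042 dz -0.0111
22.5 P [0.0325 0.2068] dy -0.0101 dz -0.0039
25 P [0.0429 0.2038] dy -0.0102 dz -0.0035
27.5 P [0.053  0.2004] dy -0.0103 dz -0.0031
30 P [0.063  0.1966] dy -0.0104 dz -0.0026
32.5 P [0.0728 0.1924] dy -0.0104 dz -0.0021
35 P [0.0823 0.1878] dy -0.0105 dz -0.0017
37.5 P [0.0916 0.1828] dy -0.0105 dz -0.0012
40 P [0.1006 0.1774] dy -0.0105 dz -0.0008
42.5 P [0.1094 0.1716] dy -0.0105 dz -0.0003
45 P [0.1178 0.1656] dy -0.0104 dz 0.0001
```

Call:
play_rows(
  moves=[0, -0.005, -0.006, 0, 0, -0.006, -0.005, 0, 0, -0.008, -0.004, 0, 0, -0.008, -0.003, 0, 0, -0.008, -0.003, 0],
)

```text
time_s: 10.92
position: [0.5889, 0.2339, 0.2535]
eef_rot: [0.92, 0.252, 0.075, 0.292]
contact_force: [0.5, 0.7, -0.0]
opening: 0.0599
grip_force: 0.1
```

```bash
python3 -c "
from h import *
st();meas('m4');pic('b4')"
```

```text
t 10.93 rest p [0.0538 0.0009 0.1995] 
tool in rest
 [[-0.0004 -0.8186 -0.5744]
 [-0.9999 -0.0055  0.0084]
 [-0.01    0.5744 -0.8185]] lean 35.06075649510174 q [ 0.5148  0.4479  1.3862 -0.6288  1.3541  1.7041] F [ 0.3005 -0.8071 -0.0398]
white 946 265 344 105 234 med 278.0 174.0
violet 429 283 316 167 182 299.0 175.0
```

View pics/b4.png

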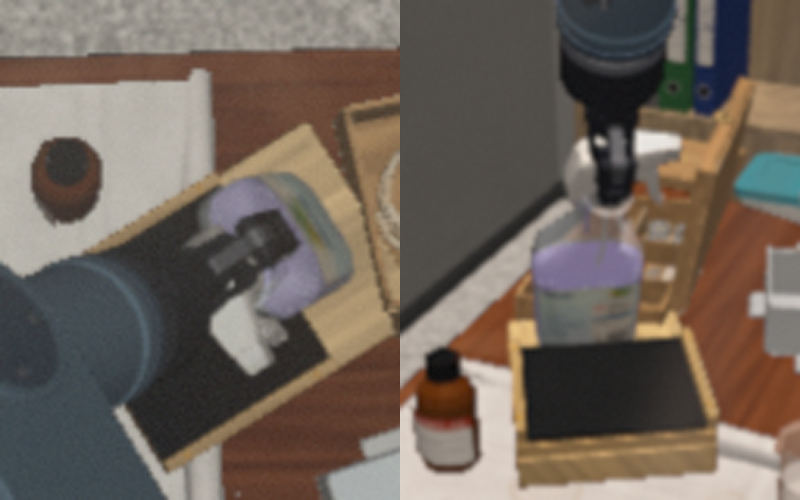

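Call:
play_rows(
  moves=[0, -0.0104, -0.0026, 0, 0, -0.0104, -0.0021, 0, 0, -0.0105, -0.0017, 0, 0, -0.0105, -0.0012, 0, 0, -0.0105, -0.0008, 0, 0, -0.0105, -0.0003, 0, 0, -0.0104, 0.0001, 0],
)

```text
time_s: 12.0
position: [0.5558, 0.2894, 0.2184]
eef_rot: [0.92, 0.252, 0.075, 0.292]
contact_force: [0.2, 0.0, -0.9]
opening: 0.0595
grip_force: 0.3
```

```bash
python3 -c "
from h import *
o,r=st();p=(W.T@(o['position']-Ed))[[0,2]]
meas('m5')
print('open'); sched([45],.0425,[.03])
n=[47.5+2.5*i for i in range(18)]
sched(n,.0425,[max(.012,.030-.0013*i) for i in range(18)],P0=Pth(45,.0425,.03))"
```

```text
t 12.0 rest p [0.1185 0.0012 0.1644] 
tool in rest
 [[-0.0007 -0.8185 -0.5745]
 [-1.     -0.005   0.0084]
 [-0.0098  0.5744 -0.8185]] lean 35.06584764011728 q [ 0.6168  0.4979  1.395  -0.6239  1.3638  1.8207] F [-0.0844 -0.2379 -0.8631]
white 1082 265 344 105 234 med 283.0 179.0
violet 434 284 317 176 193 298.0 186.0
open
45 P [0.1103 0.177 ] dy 0.0147 dz -0.0059
47.5 P [0.1178 0.1697] dy -0.0104 dz 0.0016
50.0 P [0.1258 0.1632] dy -0.0103 dz 0.0007
52.5 P [0.1335 0.1564] dy -0.0102 dz 0.0012
55.0 P [0.1408 0.1493] dy -0.0101 dz 0.0016
57.5 P [0.1477 0.1419] dy -0.0099 dz 0.0021
60.0 P [0.1543 0.1343] dy -0.0098 dz 0.0025
62.5 P [0.1605 0.1264] dy -0.0096 dz 0.0029
65.0 P [0.1663 0.1182] dy -0.0094 dz 0.0033
67.5 P [0.1717 0.1099] dy -0.0092 dz 0.0037
70.0 P [0.1766 0.1014] dy -0.0090 dz 0.0041
72.5 P [0.1812 0.0927] dy -0.0087 dz 0.0045
75.0 P [0.1853 0.0838] dy -0.0085 dz 0.0049
77.5 P [0.189  0.0748] dy -0.0082 dz 0.0053
80.0 P [0.1922 0.0657] dy -0.0079 dz 0.0056
82.5 P [0.1949 0.0563] dy -0.0076 dz 0.0061
85.0 P [0.1965 0.046 ] dy -0.0073 dz 0.0076
87.5 P [0.1976 0.0355] dy -0.0069 dz 0.0079
90.0 P [0.1983 0.0251] dy -0.0066 dz 0.0082
```

Call:
play_rows(
  moves=[0, 0.003, 0, 0, 0, 0.003, 0, 0],
  claw=0.7,
)

```text
time_s: 12.35
position: [0.559, 0.2844, 0.2228]
eef_rot: [0.92, 0.252, 0.075, 0.292]
contact_force: [-0.4, 0.6, -0.7]
opening: 0.0727
grip_force: 0.4
```

Call:
play_rows(
  moves=[0, 0.003, 0, 0, 0, 0.004, 0, 0, 0, 0, 0, 0],
  claw=1,
)

```text
time_s: 12.72
position: [0.5619, 0.2794, 0.2268]
eef_rot: [0.92, 0.252, 0.075, 0.292]
contact_force: [-0.6, 0.6, 0.1]
opening: 0.0852
grip_force: 0.4
```

```bash
python3 -c "
from h import *
o,r=st();p=(W.T@(o['position']-Ed))[[0,2]]
meas('m6')
for th in range(35,60,5):
  t=np.radians(th);C=np.array([.24*np.sin(t)-.0105*np.cos(t),.24*np.cos(t)+.0105*np.sin(t)])-p;print(th,C@ty,C@tz)"
```

```text
t 12.72 rest p [0.1068 0.001  0.1728] 
tool in rest
 [[-0.0013 -0.8185 -0.5745]
 [-1.     -0.0041  0.0081]
 [-0.0089  0.5745 -0.8185]] lean 35.06760412831559 q [ 0.5986  0.4863  1.3926 -0.625   1.3647  1.7989] F [0.8333 0.217  0.1126]
white 1115 265 344 105 234 med 284.0 179.0
violet 432 284 317 176 192 298.0 185.0
35 -0.001120060299335382 -0.03724819525220976
40 -0.02207712806987786 -0.037266196796650414
45 -0.04295601680841801 -0.03545760103242508
50 -0.06359782556463782 -0.03183617246535941
55 -0.08384545771003757 -0.026429472353527123
```

Call:
play_rows(
  moves=[0, -0.0104, 0, 0, 0, -0.0103, 0.0002, 0, 0, -0.0102, 0.0007, 0, 0, -0.0101, 0.0011, 0, 0, -0.0099, 0.0016, 0, 0, -0.0098, 0.002, 0, 0, -0.0096, 0.0024, 0, 0, -0.0094, 0.0028, 0],
)

```text
time_s: 13.82
position: [0.531, 0.3307, 0.1711]
eef_rot: [0.92, 0.252, 0.075, 0.292]
contact_force: [-0.2, 0.1, -0.4]
opening: 0.0853
grip_force: 0.3
```

```bash
python3 -c "
from h import *
o,r=st();p=(W.T@(o['position']-Ed))[[0,2]]
meas('m7');pic('b5')
for th in range(55,80,5):
  t=np.radians(th);C=np.array([.24*np.sin(t)-.0105*np.cos(t),.24*np.cos(t)+.0105*np.sin(t)])-p;print(th,C@ty,C@tz)"
```

```text
t 13.82 rest p [0.1666 0.0016 0.1171] 
tool in rest
 [[-0.0008 -0.8186 -0.5744]
 [-1.     -0.0049  0.0084]
 [-0.0097  0.5744 -0.8185]] lean 35.063880732239205 q [ 0.6908  0.5628  1.4089 -0.6204  1.3401  1.9255] F [ 0.1811  0.078  -0.4209]
white 1245 265 344 154 234 med 286.0 194.0
violet 156 285 306 185 202 293.0 195.0
55 -0.002897692958597939 -0.037601343917583505
60 -0.02259705178669655 -0.030450520513490488
65 -0.04159821328201419 -0.021609995901027076
70 -0.0597565671323564 -0.011147051810548826
75 -0.07693391730060836 0.0008586824357173264
```

View pics/b5.png

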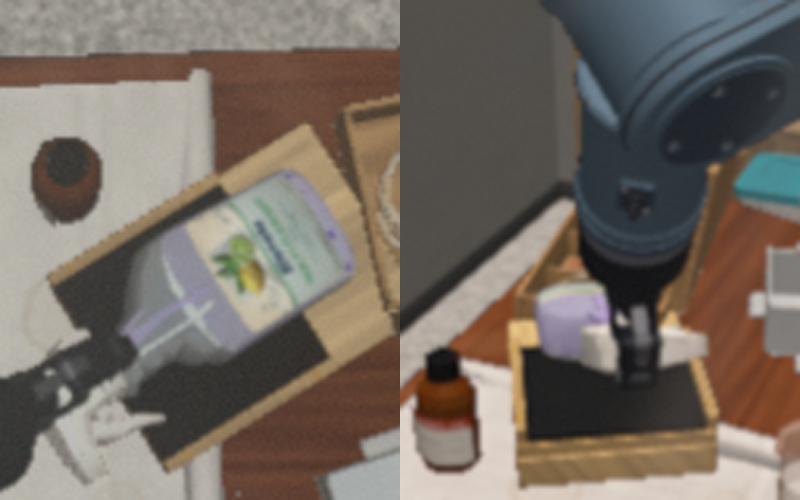

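Call:
play_rows(
  moves=[0, -0.0092, 0.0037, 0, 0, -0.009, 0.0041, 0, 0, -0.0087, 0.0045, 0, 0, -0.0085, 0.0049, 0, 0, -0.0082, 0.0053, 0, 0, -0.0079, 0.0056, 0],
)

```text
time_s: 14.78
position: [0.5175, 0.3526, 0.1186]
eef_rot: [0.92, 0.252, 0.075, 0.292]
contact_force: [0.6, 0.1, 0.7]
opening: 0.0856
grip_force: 0.0
```

```bash
python3 -c "
from h import *
o,r=st();p=(W.T@(o['position']-Ed))[[0,2]]
meas('m8')
for th in range(75,93,3):
  t=np.radians(th);C=np.array([.24*np.sin(t)-.0105*np.cos(t),.24*np.cos(t)+.0105*np.sin(t)])-p;print(th,C@ty,C@tz)"
```

```text
t 14.78 rest p [0.1923 0.002  0.0646] 
tool in rest
 [[-0.0007 -0.8183 -0.5748]
 [-1.     -0.005   0.0084]
 [-0.0097  0.5748 -0.8182]] lean 35.091615542021 q [ 0.7296  0.6304  1.4316 -0.6255  1.2872  2.0094] F [-0.2331 -0.6129  0.7329]
white 1388 265 344 154 234 med 288.0 206.0
violet 35 304 308 209 220 306.0 216.0
75 -0.02572930463769676 -0.027420356882080523
78 -0.03551010846876971 -0.019513919126522963
81 -0.04486371706770751 -0.011106429147800667
84 -0.053764492843501696 -0.0022209312915478117
87 -0.06218803938843621 0.007118219910234902
90 -0.07011126834694495 0.01688542649325992
```

Call:
play_rows(
  moves=[0, -0.005, 0.005, 0, 0, -0.005, 0.005, 0, 0, -0.005, 0.005, 0],
)

```text
time_s: 15.25
position: [0.5155, 0.3555, 0.0978]
eef_rot: [0.92, 0.252, 0.075, 0.292]
contact_force: [-0.1, 0.6, -0.4]
opening: 0.0852
grip_force: 0.0
```

```bash
python3 -c "
from h import *
o,r=st()
meas('m9');pic('b6')"
```

```text
t 15.25 rest p [0.1959 0.0023 0.0438] 
tool in rest
 [[-0.0009 -0.8185 -0.5744]
 [-1.     -0.0048  0.0084]
 [-0.0096  0.5744 -0.8185]] lean 35.06524820339549 q [ 0.7347  0.6553  1.4438 -0.6303  1.2597  2.0361] F [ 0.6015 -0.2448 -0.4136]
white 1324 265 344 154 234 med 287.0 203.0
violet 2 287 305 209 219 296.0 214.0
```

View pics/b6.png

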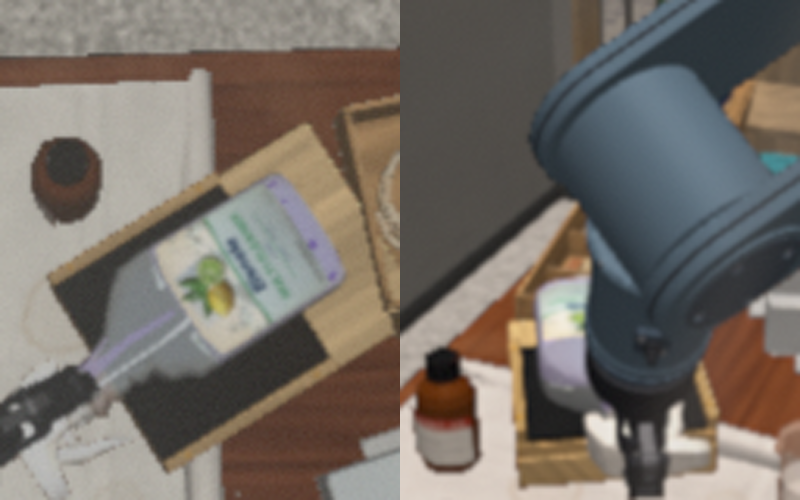

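Call:
play_rows(
  moves=[0, -0.003, 0.003, 0, 0, -0.003, 0.003, 0, 0, -0.003, 0.003, 0, 0, -0.0025, 0.0025, 0],
)

```text
time_s: 15.95
position: [0.5138, 0.3579, 0.0818]
eef_rot: [0.92, 0.252, 0.075, 0.292]
contact_force: [-0.4, 0.5, 0.6]
opening: 0.0855
grip_force: 0.0
```

```bash
python3 -c "
from h import *
for i in range(3): o,r=st();meas('n%d'%i)
a=[cv2.cvtColor(cv2.imread(f'pics/{k}t.png'),6)[100:190,320:425].astype(int) for k in('m8','m9','n0','n1','n2')]
for i in range(4): print(np.abs(a[i+1]-a[i])[:,40:].mean())
for x,y in zip(('m8','m9'),('m9','n0')):
    A,B=[cv2.imread(f'pics/{k}t.png',0) for k in(x,y)]
    p=cv2.goodFeaturesToTrack(A[100:165,365:412],15,.02,4)+np.float32([365,100])
    q,s,e=cv2.calcOpticalFlowPyrLK(A,B,p,None,winSize=(11,11));print(x,y,np.median(q-p,axis=0))
"
```

```text
t 15.95 rest p [0.1988 0.0025 0.0278] 
tool in rest
 [[-0.0007 -0.8185 -0.5745]
 [-0.9999 -0.0052  0.0086]
 [-0.01    0.5744 -0.8185]] lean 35.06656333196127 q [ 0.7391  0.6756  1.4515 -0.6345  1.2395  2.0563] F [0.6445 0.0437 0.5594]
white 1242 265 344 105 234 med 286.0 200.0Traceback (most recent call last):
  File "<string>", line 3, in <module>
    for i in range(3): o,r=st();meas('n%d'%i)
                                ~~~~^^^^^^^^^
  File "h.py", line 43, in meas
    y,x=np.nonzero(v); print("violet",len(x),x.min(),x.max(),y.min(),y.max(),np.median(x),np.median(y))
                                             ~~~~~^^
    return umr_minimum(a, axis, None, out, keepdims, initial, where)
ValueError: zero-size array to reduction operation minimum which has no identity
```

```bash
cat > fl.py <<'E'
from h import *
import sys
def flow(x,y):
    A,B=[cv2.imread(f'pics/{k}t.png',0) for k in(x,y)]
    p=cv2.goodFeaturesToTrack(A[110:160,360:405],20,.02,3)+np.float32([360,110])
    q,s,e=cv2.calcOpticalFlowPyrLK(A,B,p,None,winSize=(11,11));print(x,y,np.median(q-p,axis=0),len(p))
k=sys.argv[1:]
for i in range(len(k)-1): flow(k[i],k[i+1])
E
python3 fl.py m7 m8 m9 n0
```

```text
m7 m8 [[-7.1079  4.9409]] 20
m8 m9 [[ 0.153  -0.0862]] 20
m9 n0 [[-0.0037  0.0062]] 20
```

Call:
play_rows(
  moves=[0, -0.002, 0.002, 0, 0, -0.002, 0.002, 0],
)

```text
time_s: 16.3
position: [0.5134, 0.3588, 0.0765]
eef_rot: [0.92, 0.252, 0.075, 0.292]
contact_force: [0.4, 0.2, 0.6]
opening: 0.0854
grip_force: 0.0
```

```bash
sed -i 's/    y,x=np.nonzero(v); print("violet".*//' h.py; python3 -c "
from h import *
st();meas('n3')"; python3 fl.py n0 n3
```

```text
t 16.3 rest p [0.1998 0.0024 0.0225] 
tool in rest
 [[-0.0007 -0.8186 -0.5744]
 [-1.     -0.0048  0.0082]
 [-0.0095  0.5744 -0.8185]] lean 35.06040787065197 q [ 0.7405  0.6824  1.4538 -0.6361  1.2325  2.0633] F [-0.0394 -0.4583  0.6023]
white 1200 265 344 105 234 med 285.0 199.0
n0 n3 [[0.0032 0.0104]] 20
```

```bash
python3 -c "
from h import *
for z in (.107,.08,.054): print(z,[W.T@(q-Ed) for q in onz('top',[(388,117),(409.8,149.6)],z)])
im=cv2.imread('pics/n3t.png');
A=cv2.cvtColor(im,cv2.COLOR_BGR2HSV)
# profile along rest x at y=0 and +-.03 at z=.1
for y in (-.03,-.01,.02):
  xs=np.arange(-.09,.03,.006); P=[Ed+W@np.array([x,y,.05]) for x in xs]
  print(y,[ (round(float(x),3),tuple(int(c) for c in im[int(round(v)),int(round(u))])) for x,(u,v) in zip(xs,px('top',P))])
"
```

```text
0.107 [array([-0.0266, -0.049 ,  0.053 ]), array([-0.0279,  0.0366,  0.053 ])]
0.08 [array([-0.0326, -0.052 ,  0.026 ]), array([-0.0339,  0.0357,  0.026 ])]
0.054 [array([-0.0384, -0.0549,  0.    ]), array([-0.0397,  0.0349,  0.    ])]
-0.03 [(-0.09, (82, 113, 138)), (-0.084, (81, 111, 135)), (-0.078, (52, 68, 82)), (-0.072, (65, 79, 93)), (-0.066, (88, 118, 142)), (-0.06, (107, 143, 165)), (-0.054, (112, 146, 168)), (-0.048, (110, 142, 165)), (-0.042, (112, 147, 170)), (-0.036, (128, 146, 161)), (-0.03, (165, 143, 145)), (-0.024, (169, 144, 147)), (-0.018, (145, 148, 142)), (-0.012, (155, 157, 147)), (-0.006, (157, 157, 147)), (0.0, (155, 158, 145)), (0.006, (163, 163, 152)), (0.012, (135, 150, 119)), (0.018, (166, 164, 152)), (0.024, (126, 113, 99))]
-0.01 [(-0.09, (104, 126, 146)), (-0.084, (82, 117, 145)), (-0.078, (90, 122, 149)), (-0.072, (65, 86, 104)), (-0.066, (94, 124, 148)), (-0.06, (115, 151, 176)), (-0.054, (117, 153, 178)), (-0.048, (115, 151, 174)), (-0.042, (117, 153, 176)), (-0.036, (142, 151, 162)), (-0.03, (167, 145, 148)), (-0.024, (166, 145, 147)), (-0.018, (141, 142, 136)), (-0.012, (155, 156, 147)), (-0.006, (160, 160, 149)), (0.0, (157, 159, 143)), (0.006, (160, 161, 146)), (0.012, (142, 157, 127)), (0.018, (167, 165, 154)), (0.024, (127, 113, 98))]
0.02 [(-0.09, (81, 110, 137)), (-0.084, (129, 151, 165)), (-0.078, (103, 124, 140)), (-0.072, (109, 134, 154)), (-0.066, (77, 107, 134)), (-0.06, (61, 79, 98)), (-0.054, (97, 127, 147)), (-0.048, (97, 127, 147)), (-0.042, (95, 128, 145)), (-0.036, (100, 127, 148)), (-0.03, (167, 145, 148)), (-0.024, (170, 147, 148)), (-0.018, (146, 145, 140)), (-0.012, (156, 157, 148)), (-0.006, (166, 165, 155)), (0.0, (166, 167, 156)), (0.006, (156, 162, 144)), (0.012, (125, 145, 110)), (0.018, (174, 175, 163)), (0.024, (177, 179, 166))]
```

Call:
play_rows(
  moves=[0, -0.001, -0.01, 0, 0, -0.001, -0.015, 0, 0, -0.001, -0.02, 0, 0, 0, -0.03, 0, 0, 0, -0.04, 0, 0, 0, -0.05, 0, 0, 0, -0.05, 0, 0, 0, -0.05, 0],
)

```text
time_s: 17.4
position: [0.4354, 0.4943, 0.2946]
eef_rot: [0.92, 0.252, 0.075, 0.291]
contact_force: [0.3, -0.4, 0.3]
opening: 0.0858
grip_force: 0.0
```

```bash
python3 -c "
from h import *
st();meas('n4')"; python3 fl.py n3 n4
```

```text
t 17.4 rest p [0.3561 0.0007 0.2406] 
tool in rest
 [[ 0.     -0.8192 -0.5734]
 [-1.     -0.0048  0.0068]
 [-0.0083  0.5734 -0.8192]] lean 34.99382946843617 q [ 0.9521  0.6291  0.9838 -0.5614  1.7771  1.9396] F [-0.5061 -0.0862  0.2658]
white 2173 265 344 154 234 med 299.0 204.0
n3 n4 [[0.0583 0.0533]] 20
```

```bash
python3 -c "
from h import *
for n in('top','side'):
  im=cv2.imread('pics/n4%s.png'%n[0])
  for y in (0,.03):
    xs=np.arange(.16,.26,.006); P=[Ed+W@np.array([x,y,.042]) for x in xs]
    print(n,y,[ (round(float(x),3),int(im[int(round(v)),int(round(u))].min())) for x,(u,v) in zip(xs,px(n,P))])
# side: bright extents of head along z at head end face
im=cv2.imread('pics/n4s.png')
for y in (0,.02,.04):
  print('face',y,[(round(float(z),3),int(im[int(round(v)),int(round(u))].min())) for z in np.arange(-.03,.08,.006) for (u,v) in px('side',[Ed+W@np.array([.231,y,z])])])
a=cv2.imread('pics/side0.png').astype(int);b=im.astype(int)
for nm,w in (('brown',(240,200,272,245)),('beaker',(358,222,386,258)),('felt',(245,248,275,270))):
  x0,y0,x1,y1=w; print(nm,np.abs(a-b)[y0:y1,x0:x1].mean())
"
```

```text
top 0 [(0.16, 123), (0.166, 117), (0.172, 152), (0.178, 157), (0.184, 154), (0.19, 169), (0.196, 171), (0.202, 172), (0.208, 173), (0.214, 171), (0.22, 171), (0.226, 153), (0.232, 161), (0.238, 161), (0.244, 162), (0.25, 162), (0.256, 160)]
top 0.03 [(0.16, 152), (0.166, 159), (0.172, 157), (0.178, 153), (0.184, 155), (0.19, 153), (0.196, 140), (0.202, 166), (0.208, 162), (0.214, 175), (0.22, 174), (0.226, 159), (0.232, 158), (0.238, 162), (0.244, 163), (0.25, 162), (0.256, 162)]
side 0 [(0.16, 177), (0.166, 201), (0.172, 205), (0.178, 205), (0.184, 219), (0.19, 222), (0.196, 224), (0.202, 223), (0.208, 224), (0.214, 225), (0.22, 191), (0.226, 155), (0.232, 133), (0.238, 132), (0.244, 129), (0.25, 123), (0.256, 124)]
side 0.03 [(0.16, 45), (0.166, 47), (0.172, 48), (0.178, 48), (0.184, 47), (0.19, 60), (0.196, 131), (0.202, 206), (0.208, 214), (0.214, 218), (0.22, 223), (0.226, 212), (0.232, 141), (0.238, 128), (0.244, 128), (0.25, 125), (0.256, 119)]
face 0 [(-0.03, 197), (-0.024, 195), (-0.018, 195), (-0.012, 196), (-0.006, 196), (-0.0, 194), (0.006, 197), (0.012, 201), (0.018, 187), (0.024, 121), (0.03, 128), (0.036, 131), (0.042, 133), (0.048, 190), (0.054, 225), (0.06, 224), (0.066, 224), (0.072, 223), (0.078, 197)]
face 0.02 [(-0.03, 200), (-0.024, 199), (-0.018, 199), (-0.012, 196), (-0.006, 194), (-0.0, 198), (0.006, 196), (0.012, 196), (0.018, 184), (0.024, 131), (0.03, 128), (0.036, 131), (0.042, 135), (0.048, 207), (0.054, 226), (0.06, 221), (0.066, 108), (0.072, 48), (0.078, 57)]
face 0.04 [(-0.03, 201), (-0.024, 200), (-0.018, 195), (-0.012, 198), (-0.006, 198), (-0.0, 193), (0.006, 195), (0.012, 194), (0.018, 181), (0.024, 122), (0.03, 127), (0.036, 126), (0.042, 184), (0.048, 220), (0.054, 190), (0.06, 88), (0.066, 74), (0.072, 63), (0.078, 61)]
brown 7.916203703703704
beaker 8.817791005291005
felt 8.475757575757576
```

```bash
python3 -c "
from cell import ctrl
print(ctrl.finish_job())"
```

```text
the job is handed in; nothing more can be done
None
```

The spray bottle lies nearly level on its broad side on the pad, pointing along the rest with its base about 33 mm past the edge, the hand is clear, and the job is handed in; camera frames showed no further movement from about 80 degrees of planned tilt, so it may have left the finger over the last part of the descent, and no verdict was returned.

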